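# Feed a bus bar under the guard gate with a push stick

### The job

Pick up the wooden push stick by its upright handle and use it to feed the copper bus bar along its channel, under the little hinged gate, until the bar is home on the hidden sprung stop, pressing it there for a moment with about 10 N and never more than 18 N. Then draw the stick back out so that the gate drops shut behind the bar, and lay the stick back on its blue mat. Keep the gripper off the bar and the gate, and leave the neon, connector and trimmer tool as they are.

Things in the scene. Friction and masses are not known exactly. Their poses are not given: they have to be found in the camera images.
- fixture: Fixed feed fixture, placed and turned differently each time. Origin: on the bench, on the channel's centre line, right under the gate. +x is the feed direction (open channel, gate, tunnel), +y across it, z up. Steel base plate 64 mm wide, x = -166 to +204 mm, its top at z = 6 mm carries the bar. Open channel 28 mm wide from x = -164 mm to the gate between 6 mm thick rails with tops at z = 18 mm.
- opening (a point): Middle of the guarded opening (x = 0, z = 19 mm in the fixture's frame, same axes): 28 mm wide, z = 6 to 32 mm, in a yellow guard 48 mm wide and 56 mm tall, 5 mm thick; the gate closes it. Behind it a tunnel 28 mm wide, roofed at z = 36 mm: clear plastic to x = 78 mm, then a closed grey hood (top z = 39 mm) to x = 204 mm.
- hood (a point): Top middle of the grey hood (fixture frame x = 141, z = 39 mm). Under it is a sprung stop plunger, set anew each time and not measured: the bar meets it with its centre 73 to 105 mm past the gate. It resists with 4 N at once plus 2 N per mm (12 mm travel, then solid); before it the feed takes under 3 N. When the push ends it moves the bar back the few mm it was pressed in, as it should.
- bar_center (a point): Centre of the copper bus bar: loose, flat, 90 mm long (its x, in feed direction), 24 mm wide, 10 mm thick, about 190 g, two dark round spots on top. It starts in the open channel, long side along it, front end 10 to 30 mm before the gate. To be moved with the push stick only.
- gate (a joint): Small steel flap in the guard opening, hinged along its top edge 28 mm above the bench; 26 mm wide, 20 mm tall. 0 = shut (hanging); grows as it swings inwards and up (rad, to 1.4). Swings inwards only, when the bar is pushed against it; rides on the bar or stick with under 1 N and falls shut when nothing is under it.
- stick_grip (a point): Grip point of the loose plywood push stick (75 g, red band near the handle's top). Upright handle 40 mm long (x), 20 mm wide (y), 62 mm tall; this point is on its axis, 42 mm above the stick's underside. x points to the nose, z up. A straight blade 16 mm wide, 12 mm tall runs ahead along the underside. Grasp across y from above. It starts standing on its underside on the blue mat.
- stick_nose (a point): Middle of the flat front face of the stick's blade, 160 mm ahead of stick_grip and 36 mm below it (6 mm above the stick's underside).
- mat: Fixed blue mat for the push stick, 240 mm (x) by 100 mm (y), 3 mm thick. Origin: centre of its underside, on the bench.
- neon_center (a point): Centre (15 mm up) of a loose clear glass neon indicator standing on a black base, 20 mm across, 30 mm tall. Leave alone.
- connector_center (a point): Centre of a loose white nylon connector housing, 30 x 20 x 18 mm (this point is 7 mm up). Leave alone.
- trimmer_center (a point): A point on the axis of a loose green plastic trimmer tool lying on the bench along x, 110 mm long, 8 mm thick (4 mm up, about its middle). Leave alone.
Not all that is in view belongs to the job. Of the things that look like the part that bears stick_grip, the middle-sized one is meant. There is more than one size of the part that bears bar_center; the job needs the smallest.

How it is judged:
By the outcome, as a careful person would: the job done as asked, in the order asked, and still so for the second after the job is handed in, with the robot touching nothing.
It also fails if it takes over 61 s, if anything falls off the work surface, if the arm or the gripper's body presses on something with over 40 N, if the wrist force passes 120 N, or if a joint passes its speed limit or range.

### The arm

A 6-joint arm with a two-finger parallel gripper is mounted at the origin on the work surface. World frame = base frame: x ahead of the robot, y to its left, z up, the work surface at z = 0. Lengths are in m, angles in degrees, forces in N, time in s.
With the tool pointing down it reaches from about 0.4 to 0.825 m from the base axis. Payload 7 kg.
Tool frame: the origin (TCP) lies at the very end of the fingers, on their centre line; the grasp point (between the pads) lies 19 mm behind it (ctrl.grasp_offset is the distance from the TCP to the grasp point, in m); z points along the fingers, y is the line along which they close (so a half turn about z gives the same grasp; the last joint's range is limited). The gripper opens to 88 mm and grips with 3 to 60 N. Pads are 19 mm wide; open, the fingers measure 130 mm over their backs; the gripper's body (78 mm by 193 mm) begins 47 mm behind the grasp point.
Start: joints at [82.97, 20.546, 0.682, 0, -70.136, -16.507], TCP at [0.27, 0.619, 0.227] pointing down, gripper open.
Joint ranges: [-176.03, 176.03], [-82.01, 121.73], [-58.28, 71.71], [-173.87, 95.51], [-174.79, -0.11], [-173.66, 173.66]. Speed limits (degrees/s): [136.94, 136.94, 172.46, 180, 180, 180].

### API

Orientations are given as [roll, pitch, yaw] about the fixed x, y, z axes, in that order (R = Rz(yaw) Ry(pitch) Rx(roll)).
In Python, from plant import ctrl gives the robot as it stands. The module is installed in compiled form; this text tells all that it offers.
- The arm moves only by the tool jog_arm, never from a script. Its argument "plan" is a list that holds one entry, the list of rows, each a list of 7 numbers: the opening, from 0 (shut) to 1 (fully open), then the shift along the tool's x, y, z in m, then the turn, a rotation vector about the tool's x, y, z in degrees. A call has 1 to 20 rows; each row is the pose to reach, as a shift and turn from the pose commanded when the call began, along the tool's axes at that moment; what a row does not reach only later rows make up. A row lasts 1/8 s, in which the tool goes at most 62.5 mm and 10.7 degrees, less where a joint would pass 70% of its speed; a pose out of reach is approached as far as the arm can. A call with a gripper value outside its range is refused whole. The fingers move at their own pace and stop on an object; the grip force is fixed at half the most. Time passes only in rows, so rows that repeat a pose let the fingers close. It gives the time, the measured TCP pose, the force, the opening and the grip force at its end, in the units of the state.
- ctrl.get_obs(): the state, without advancing time (a new reading comes with each control period).
- ctrl.snapshot(name): name is "scene" or "top" or "wrist"; returns a dict with "image" (400x640x3 uint8, red, green, blue), "vertical_fov" (degrees; the focal length in pixels is half the picture's height over the tangent of half this angle, whatever the lens; pixels are square), "cx", "cy" (the principal point, pixels), "R" (3x3) and "t" (3): a world point X has camera coordinates R X + t; the wrist camera has in their place "T_tool_cam" (4x4, takes a point from camera to tool coordinates, whose origin is the TCP and whose axes are the flange's). Camera axes: x right, y down, z forward; pixel columns grow to the right and rows downward; lengths in m; the calibration is good to about 2 mm. The wrist camera is an equidistant fisheye: a pixel r from the principal point sees the ray r / f radians off the axis. A picture is of the moment at which its call begins: read the wrist's pose just before it. There is no depth.
- ctrl.close_job(): hands the job in; it is judged then, once.
The state is a dict: "clock": time; "joint_pos": joint angles; "qvel": joint speeds; "tau": joint torques, N m; "tool_pos": TCP position; "orientation": TCP orientation; "force": force on the tool from outside, world axes, zero at the start; "moment": the same for the moment, N m; "opening": finger opening in m; "gripper_force": force on a finger pad.
Only numpy, scipy, OpenCV 4.12 (cv2) and the standard library are available. Lean on these libraries where they do the work, as an engineer would, in place of code of your own. Each camera call takes 0.05 s, during which the arm holds its last target. There are 200 camera calls.

## Working session

There is one attempt and no reset: what is moved stays moved. The work goes in short steps, Python scripts to look and compute and a tool call to move; the robot and the scene stay as the last step left them, time stands still between calls to the robot, and variables do not carry over. Pictures are saved under pics/ and viewed, at most 10 in all, crops included, and the job is handed in when it is done.

Besides the shell and the picture viewer there is one more tool, called as name(argument=value, ...) on one line, values as JSON. jog_arm: Moves the arm, as the interface text tells. Its arguments: {"type":"object","properties":{"plan":{"type":"array","items":{"type":"array","items":{"type":"array","items":{"type":"number"}}}}},"required":["plan"]}

```bash
mkdir -p pics; cat > h.py <<'E'
import numpy as np,cv2
from plant import ctrl
def snap(n,f):
    o=ctrl.get_obs(); s=ctrl.snapshot(n); cv2.imwrite(f'pics/{f}.png',s['image'][:,:,::-1]); np.save(f'pics/{f}.npy',dict(s=s,o=o),allow_pickle=True); return s,o
E
python3 - <<'E'
from h import *
a,o=snap('top','top0'); b,_=snap('scene','scene0')
print(o); print({k:v for k,v in a.items() if k!='image'});print({k:v for k,v in b.items() if k!='image'})
E
```

```text
{'clock': 0.0, 'joint_pos': array([ 8.29719930e+01,  2.05907404e+01,  6.31268502e-01, -1.96251784e-02,
       -7.01363391e+01, -1.65044583e+01]), 'qvel': array([ 0.08002416, -0.07865794, -0.06134364,  0.01031524,  0.00614743,
       -0.06780722]), 'tau': array([ 6.22399966e-04, -5.82716167e+01,  2.93058211e+01,  6.99704155e+00,
        7.15020869e-03, -1.42699992e-04]), 'tool_pos': array([0.26936173, 0.61836437, 0.22561307]), 'orientation': array([ 1.79902895e+02, -9.53291510e-03, -2.35391410e+01]), 'force': array([-0.7731707 , -0.1763814 ,  0.02705917]), 'moment': array([0.03573003, 0.01110428, 0.07176816]), 'gripper_force': 0.0, 'opening': 0.08742904786272623}
{'vertical_fov': 51.195258118921906, 'cx': 324.13676501127696, 'cy': 199.34934271250205, 'R': array([[ 0.02000021, -0.99978252,  0.00590806],
       [-0.98640281, -0.020696  , -0.16303732],
       [ 0.16312414, -0.00256695, -0.98660221]]), 't': array([0.09545511, 0.50317368, 1.12404977])}
{'vertical_fov': 51.10358579983106, 'cx': 321.09839950836107, 'cy': 203.7886957884553, 'R': array([[ 0.66116528,  0.750224  ,  0.00494211],
       [ 0.45622967, -0.39682403, -0.79648301],
       [-0.59557952,  0.52886165, -0.60464071]]), 't': array([-0.43212809, -0.15553737,  1.44587621])}
```

View pics/top0.png

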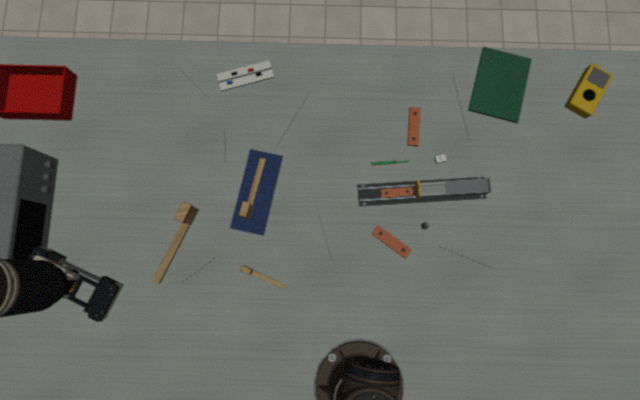

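View pics/scene0.png

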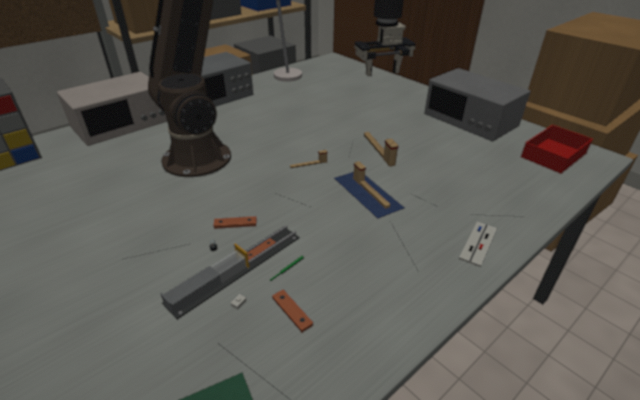

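```bash
cat >> h.py <<'E'
def ray(s,u,v):
    f=200/np.tan(np.radians(s['vertical_fov'])/2); d=s['R'].T@np.array([(u-s['cx'])/f,(v-s['cy'])/f,1]); return -s['R'].T@s['t'],d
def onz(s,u,v,z):
    c,d=ray(s,u,v); return c+d*(z-c[2])/d[2]
E
python3 - <<'E'
from h import *
s=ctrl.snapshot('top'); im=s['image'][:,:,::-1]
c=cv2.resize(im[135:300,140:300],None,fx=2.5,fy=2.5,interpolation=2*1);d=cv2.resize(im[95:260,345:505],None,fx=2.5,fy=2.5,interpolation=2)
cv2.imwrite('pics/crop.png',np.hstack([c,d]))
hsv=cv2.cvtColor(im,cv2.COLOR_BGR2HSV)
def blobs(n,lo,hi,z,mn=15):
    m=cv2.inRange(hsv,lo,hi); cs,_=cv2.findContours(m,0,2)
    for k in cs:
        if cv2.contourArea(k)<mn: continue
        r=cv2.minAreaRect(k); P=np.array([onz(s,*p,z) for p in cv2.boxPoints(r)])
        e=P[1]-P[0],P[2]-P[1]; L=[np.linalg.norm(x) for x in e]; a=e[int(np.argmax(L))]
        print(n,np.round(r[0]),P.mean(0).round(4),np.round(sorted(L),3),np.degrees(np.arctan2(a[1],a[0])).round(1))
blobs('blue',(105,110,40),(125,255,255),.003,200)
blobs('copper',(3,110,60),(13,255,255),.016,100)
blobs('wood',(13,80,60),(22,190,255),.015,40)
blobs('yellow',(18,150,60),(32,255,255),.056,5)
blobs('green',(55,120,40),(75,255,255),.004,20)
E
```

```text
blue [256. 192.] [0.5279 0.3019 0.003 ] [0.095 0.235] -10.9
copper [391. 241.] [ 0.3896 -0.0849  0.016 ] [0.03  0.114] -125.2
copper [396. 192.] [ 0.5313 -0.0999  0.016 ] [0.023 0.092] -84.9
copper [414. 126.] [ 0.7297 -0.1529  0.016 ] [0.031 0.116] -3.6
wood [262. 277.] [0.2835 0.2723 0.015 ] [0.014 0.132] -113.1
wood [172. 242.] [0.3762 0.5296 0.015 ] [0.048 0.23 ] -22.5
wood [252. 187.] [0.5372 0.313  0.015 ] [0.029 0.177] -12.9
yellow [418. 189.] [ 0.5334 -0.1531  0.056 ] [0.009 0.045] -177.2
yellow [589.  90.] [ 0.836  -0.6547  0.056 ] [0.076 0.153] -30.6
green [500.  84.] [ 0.8725 -0.4189  0.004 ] [0.147 0.209] -14.5
```

View pics/crop.png

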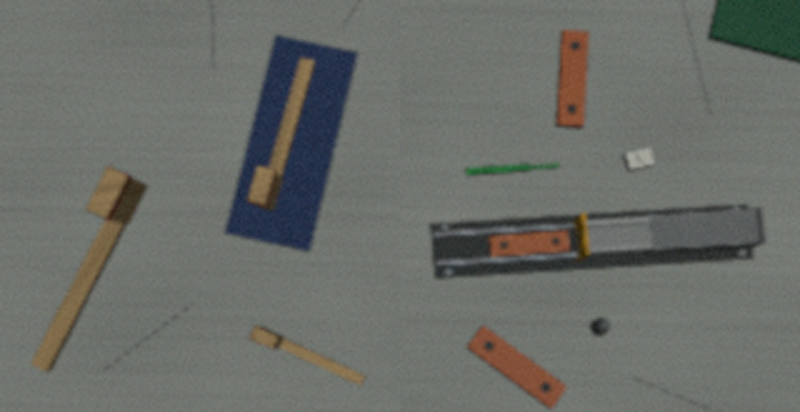

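```bash
python3 - <<'E'
from h import *
s=np.load('pics/top0.npy',allow_pickle=True).item()['s']
def cr(x,y,z): return onz(s,(140+x/2.5) if x<400 else 345+(x-400)/2.5,(135 if x<400 else 95)+y/2.5,z)
A=cr(436,278,.006);B=cr(752,258,.006);C=cr(432,224,.006)
an=lambda a,b:np.degrees(np.arctan2(*(b-a)[1::-1]))
print('plate',A,B,C,np.linalg.norm(B-A),np.linalg.norm(C-A),an(A,B))
g=(cr(586,215,.056)+cr(586,256,.056))/2; print('gate top',g, 'from corners',A+(B-A)*166/370+ (C-A)/2)
print('hood axis end', (cr(760,208,.039)+cr(764,241,.039))/2)
n=cr(307,58,.015);h=cr(262,186,.065);print('stick',n,h,np.linalg.norm((n-h)[:2]),an(h,n))
E
```

```text
plate [0.48910403 0.00408954 0.006     ] [ 0.52003931 -0.36037872  0.006     ] [0.55220002 0.0091147  0.006     ] 0.36577876883463456 0.06329578900496435 -85.14848559046763
gate top [ 0.53272512 -0.15740309  0.056     ] from corners [ 0.5345311  -0.15691607  0.006     ]
hood axis end [ 0.55284518 -0.36026039  0.039     ]
stick [0.62254999 0.28584372 0.015     ] [0.46493349 0.32089016 0.065     ] 0.16146583139173062 -12.53592602530574
```

```bash
cat >> h.py <<'E'
def rows(c,*ts):
    # c, ts: (x,y,z,yaw) with tool pointing down
    a=np.radians(c[3])
    X=np.array([np.cos(a),np.sin(a),0]);Y=np.array([np.sin(a),-np.cos(a),0]);Z=np.array([0,0,-1])
    for t in ts:
        d=np.array(t[:3])-c[:3]; print('shift',np.round([d@X,d@Y,d@Z],4),'turn z',round(c[3]-t[3],2))
E
python3 - <<'E'
from h import *
rows((.27,.619,.227,-23.54),(.465,.321,.17,-12.5))
E
```

```text
shift [0.2978 0.1953 0.057 ] turn z -11.04
```

jog_arm(plan=[[[1, 0.06, 0.04, 0.012, 0, 0, -3], [1, 0.12, 0.08, 0.024, 0, 0, -5], [1, 0.18, 0.12, 0.036, 0, 0, -7], [1, 0.24, 0.16, 0.048, 0, 0, -9], [1, 0.298, 0.195, 0.057, 0, 0, -11], [1, 0.298, 0.195, 0.057, 0, 0, -11], [1, 0.298, 0.195, 0.057, 0, 0, -11], [1, 0.298, 0.195, 0.057, 0, 0, -11], [1, 0.298, 0.195, 0.057, 0, 0, -11]]])

```text
clock: 1.27
tool_pos: [0.4645, 0.3219, 0.1697]
orientation: [-180.0, -0.0, -12.5]
force: [-0.3, 0.1, -0.5]
opening: 0.0875
gripper_force: 0.0
```

```bash
python3 - <<'E'
from h import *
w,o=snap('wrist','w1'); print(o['clock'],o['tool_pos'],o['orientation'],o['force']); print(w['T_tool_cam'],w['cx'],w['cy'],w['vertical_fov'])
E
```

```text
1.275 [0.46453632 0.32194957 0.16970117] [-1.79981614e+02 -5.25575875e-03 -1.24741318e+01] [-0.26965459  0.12314631 -0.4551981 ]
[[-9.17666497e-04 -9.67681330e-01 -2.52174547e-01  6.77925376e-02]
 [ 9.99999569e-01 -8.52222374e-04 -3.68738330e-04 -1.16138529e-03]
 [ 1.41912406e-04 -2.52174776e-01  9.67681695e-01 -1.57594884e-01]
 [ 0.00000000e+00  0.00000000e+00  0.00000000e+00  1.00000000e+00]] 322.07465329133487 195.58622637499087 65.70646984690485
```

View pics/w1.png

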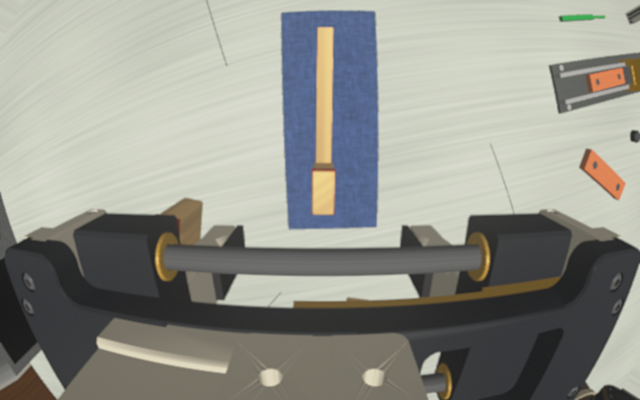

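The wrist view shows the stick on the mat. Its handle top is at about (323,193) and its nose at (325,27), and the fixture is at upper right.

```bash
cat >> h.py <<'E'
from scipy.spatial.transform import Rotation as Ro
def wz(w,o,u,v,z):
    f=200/np.tan(np.radians(w['vertical_fov'])/2); p=np.array([u-w['cx'],v-w['cy']]); r=np.hypot(*p); th=r/f
    d=np.r_[p/r*np.sin(th),np.cos(th)]; T=w['T_tool_cam']; R=Ro.from_euler('xyz',o['orientation'],degrees=True).as_matrix()
    c=R@T[:3,3]+o['tool_pos']; d=R@T[:3,:3]@d; return c+d*(z-c[2])/d[2]
E
python3 - <<'E'
from h import *
D=np.load('pics/w1.npy',allow_pickle=True).item(); w,o=D['s'],D['o']
q=[wz(w,o,u,v,.065) for u,v in[(312,171),(334.5,171),(335,215),(312,215)]]
h=np.mean(q,0); n=wz(w,o,325.5,27,.015); print(np.array(q).round(4),h,n,np.linalg.norm((n-h)[:2]),np.degrees(np.arctan2(*(n-h)[1::-1])))
rows((.465,.321,.17,-12.5),(h[0],h[1],.026,-12.5))
print('mat',[wz(w,o,u,v,.003).round(4) for u,v in[(282,12),(376,12),(377,227),(289,229)]])
E
```

```text
[[0.4875 0.3271 0.065 ]
 [0.4833 0.3082 0.065 ]
 [0.4443 0.316  0.065 ]
 [0.4488 0.336  0.065 ]] [0.46596223 0.32178965 0.065     ] [0.62106096 0.28500963 0.015     ] 0.15940008733579297 -13.34066060750344
shift [ 0.0008 -0.001   0.144 ] turn z 0.0
mat [array([0.6525, 0.3247, 0.003 ]), array([0.6319, 0.2277, 0.003 ]), array([0.3994, 0.2743, 0.003 ]), array([0.4187, 0.3715, 0.003 ])]
```

jog_arm(plan=[[[1, 0.001, -0.001, 0.05, 0, 0, 0.5], [1, 0.001, -0.001, 0.1, 0, 0, 0.5], [1, 0.001, -0.001, 0.13, 0, 0, 0.5], [1, 0.001, -0.001, 0.144, 0, 0, 0.5], [1, 0.001, -0.001, 0.144, 0, 0, 0.5], [0, 0.001, -0.001, 0.144, 0, 0, 0.5], [0, 0.001, -0.001, 0.144, 0, 0, 0.5], [0, 0.001, -0.001, 0.144, 0, 0, 0.5], [0, 0.001, -0.001, 0.144, 0, 0, 0.5], [0, 0.001, -0.001, 0.144, 0, 0, 0.5], [0, 0.001, -0.001, 0.144, 0, 0, 0.5], [0, 0.001, -0.001, 0.144, 0, 0, 0.5], [0, 0.001, -0.001, 0.144, 0, 0, 0.5]]])

```text
clock: 2.95
tool_pos: [0.466, 0.3217, 0.0254]
orientation: [180.0, 0.0, -13.0]
force: [-0.2, -0.2, -0.4]
opening: 0.0198
gripper_force: 30.0
```

```bash
python3 - <<'E'
from h import *
rows((.4658,.3218,.026,-13),(.4658,.3218,.126,-13),(.5045,.188,.126,-85))
E
```

```text
shift [ 0.   0.  -0.1] turn z 0
shift [ 0.0678  0.1217 -0.1   ] turn z 72
```

jog_arm(plan=[[[0, 0, 0, -0.03, 0, 0, 0], [0, 0, 0, -0.07, 0, 0, 0], [0, 0, 0, -0.1, 0, 0, 0], [0, 0.008, 0.015, -0.1, 0, 0, 9], [0, 0.017, 0.03, -0.1, 0, 0, 18], [0, 0.025, 0.045, -0.1, 0, 0, 27], [0, 0.034, 0.06, -0.1, 0, 0, 36], [0, 0.043, 0.076, -0.1, 0, 0, 45], [0, 0.051, 0.091, -0.1, 0, 0, 54], [0, 0.06, 0.107, -0.1, 0, 0, 63], [0, 0.068, 0.122, -0.1, 0, 0, 72], [0, 0.068, 0.122, -0.1, 0, 0, 72], [0, 0.068, 0.122, -0.1, 0, 0, 72], [0, 0.068, 0.122, -0.1, 0, 0, 72]]])

```text
clock: 4.7
tool_pos: [0.5048, 0.1881, 0.1256]
orientation: [-180.0, 0.0, -84.9]
force: [0.1, 0.4, -0.8]
opening: 0.0199
gripper_force: 30.0
```

```bash
python3 - <<'E'
from h import *
w,o=snap('wrist','w2'); print(o['clock'],o['tool_pos'],o['orientation'],o['force'],o['opening'])
cv2.imwrite('pics/w2c.png',cv2.resize(w['image'][0:270,180:500,::-1],None,fx=2,fy=2,interpolation=2))
E
```

```text
4.7 [0.50475994 0.1880675  0.12556171] [-1.79996361e+02  4.19161900e-03 -8.49275829e+01] [ 0.13054788  0.40995463 -0.75305186] 0.019897637030630563
```

View pics/w2c.png

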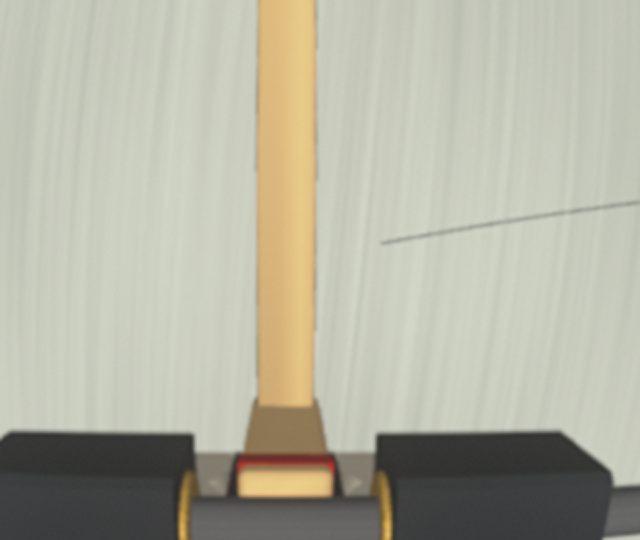

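jog_arm(plan=[[[0, 0, 0, 0.03, 0, 0, 0], [0, 0, 0, 0.06, 0, 0, 0], [0, 0, 0, 0.08, 0, 0, 0], [0, 0, 0, 0.09, 0, 0, 0], [0, 0, 0, 0.094, 0, 0, 0], [0, 0, 0, 0.094, 0, 0, 0]]])

```text
clock: 5.5
tool_pos: [0.5051, 0.1879, 0.0319]
orientation: [-180.0, 0.0, -85.0]
force: [0.2, 0.0, -1.1]
opening: 0.0198
gripper_force: 30.0
```

```bash
python3 - <<'E'
from h import *
w,o=snap('top','top1'); print(o['clock'],o['tool_pos'],o['orientation'],o['force'],o['opening'])
cv2.imwrite('pics/t1c.png',cv2.resize(w['image'][150:230,280:500,::-1],None,fx=3.6,fy=3.6,interpolation=2))
E
```

```text
5.5 [0.50506453 0.18789429 0.03192052] [-1.79972699e+02  1.29062644e-02 -8.50125505e+01] [ 0.16342886  0.01437776 -1.10566394] 0.019831527187996075
```

View pics/t1c.png

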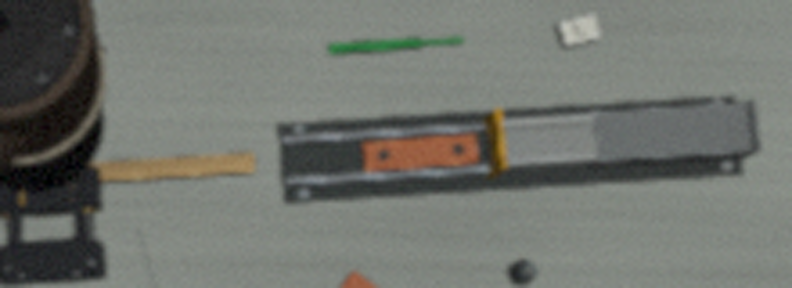

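jog_arm(plan=[[[0, 0, 0, 0.002, 0, 0, 0], [0, 0.015, 0, 0.002, 0, 0, 0], [0, 0.03, 0, 0.002, 0, 0, 0], [0, 0.045, 0, 0.002, 0, 0, 0], [0, 0.06, 0, 0.002, 0, 0, 0], [0, 0.068, 0, 0.002, 0, 0, 0], [0, 0.074, 0, 0.002, 0, 0, 0], [0, 0.08, 0, 0.002, 0, 0, 0], [0, 0.086, 0, 0.002, 0, 0, 0], [0, 0.092, 0, 0.002, 0, 0, 0], [0, 0.098, 0, 0.002, 0, 0, 0], [0, 0.104, 0, 0.002, 0, 0, 0], [0, 0.11, 0, 0.002, 0, 0, 0], [0, 0.116, 0, 0.002, 0, 0, 0], [0, 0.122, 0, 0.002, 0, 0, 0], [0, 0.128, 0, 0.002, 0, 0, 0], [0, 0.134, 0, 0.002, 0, 0, 0], [0, 0.14, 0, 0.002, 0, 0, 0]]])

```text
clock: 7.8
tool_pos: [0.517, 0.0477, 0.0296]
orientation: [180.0, -0.0, -85.0]
force: [0.2, 1.3, -1.0]
opening: 0.02
gripper_force: 30.0
```

```bash
python3 - <<'E'
from h import *
w,o=snap('top','top2'); print(o['clock'],o['tool_pos'],o['orientation'],o['force'],o['opening'])
cv2.imwrite('pics/t2c.png',cv2.resize(w['image'][150:230,280:500,::-1],None,fx=3.6,fy=3.6,interpolation=2))
E
```

```text
7.8 [0.51695364 0.04769218 0.02955534] [ 1.79996693e+02 -2.13841104e-03 -8.50387525e+01] [ 0.19919047  1.26598376 -1.03830084] 0.020015381148475595
```

View pics/t2c.png

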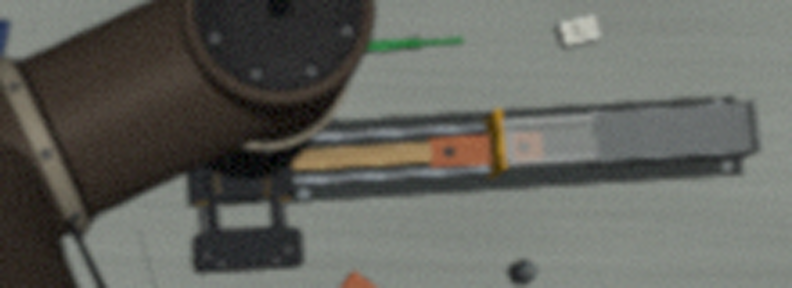

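jog_arm(plan=[[[0, 0.006, 0, 0, 0, 0, 0], [0, 0.012, 0, 0, 0, 0, 0], [0, 0.018, 0, 0, 0, 0, 0], [0, 0.024, 0, 0, 0, 0, 0], [0, 0.03, 0, 0, 0, 0, 0], [0, 0.036, 0, 0, 0, 0, 0], [0, 0.042, 0, 0, 0, 0, 0], [0, 0.048, 0, 0, 0, 0, 0], [0, 0.054, 0, 0, 0, 0, 0], [0, 0.06, 0, 0, 0, 0, 0], [0, 0.064, 0, 0, 0, 0, 0], [0, 0.066, 0, 0, 0, 0, 0]]])

```text
clock: 9.35
tool_pos: [0.5226, -0.0179, 0.0296]
orientation: [180.0, 0.0, -85.1]
force: [-0.5, 1.9, -1.3]
opening: 0.0194
gripper_force: 30.0
```

jog_arm(plan=[[[0, 0.0015, 0, 0, 0, 0, 0], [0, 0.003, 0, 0, 0, 0, 0], [0, 0.003, 0, 0, 0, 0, 0]]])

```text
clock: 9.72
tool_pos: [0.5229, -0.0207, 0.0296]
orientation: [180.0, -0.0, -85.0]
force: [-0.4, -0.5, -0.6]
opening: 0.0197
gripper_force: 30.0
```

jog_arm(plan=[[[0, 0.0015, 0, 0, 0, 0, 0], [0, 0.003, 0, 0, 0, 0, 0], [0, 0.003, 0, 0, 0, 0, 0]]])

```text
clock: 10.1
tool_pos: [0.5231, -0.0237, 0.0295]
orientation: [180.0, -0.0, -85.0]
force: [-0.6, 1.0, -0.1]
opening: 0.0197
gripper_force: 30.0
```

jog_arm(plan=[[[0, 0.0015, 0, 0, 0, 0, 0], [0, 0.003, 0, 0, 0, 0, 0], [0, 0.003, 0, 0, 0, 0, 0]]])

```text
clock: 10.48
tool_pos: [0.5234, -0.0268, 0.0295]
orientation: [180.0, -0.0, -85.0]
force: [-0.4, -0.1, -1.2]
opening: 0.0197
gripper_force: 30.0
```

jog_arm(plan=[[[0, 0.0015, 0, 0, 0, 0, 0], [0, 0.003, 0, 0, 0, 0, 0], [0, 0.003, 0, 0, 0, 0, 0]]])

```text
clock: 10.85
tool_pos: [0.5236, -0.0297, 0.0296]
orientation: [180.0, -0.0, -85.0]
force: [0.1, 0.6, -0.3]
opening: 0.0201
gripper_force: 30.0
```

jog_arm(plan=[[[0, 0.0015, 0, 0, 0, 0, 0], [0, 0.003, 0, 0, 0, 0, 0], [0, 0.003, 0, 0, 0, 0, 0]]])

```text
clock: 11.22
tool_pos: [0.5239, -0.0327, 0.0296]
orientation: [180.0, -0.0, -85.0]
force: [1.0, 0.4, -1.4]
opening: 0.0199
gripper_force: 30.0
```

jog_arm(plan=[[[0, 0.0015, 0, 0, 0, 0, 0], [0, 0.003, 0, 0, 0, 0, 0], [0, 0.003, 0, 0, 0, 0, 0]]])

```text
clock: 11.6
tool_pos: [0.5246, -0.0348, 0.0297]
orientation: [-179.9, 0.1, -85.0]
force: [-0.7, 7.1, 0.6]
opening: 0.0199
gripper_force: 30.0
```

jog_arm(plan=[[[0, 0.0008, 0, 0, 0, 0, 0], [0, 0.0015, 0, 0, 0, 0, 0], [0, 0.0015, 0, 0, 0, 0, 0]]])

```text
clock: 11.98
tool_pos: [0.5249, -0.0357, 0.0298]
orientation: [-179.9, 0.1, -85.0]
force: [-1.4, 10.3, 1.9]
opening: 0.0199
gripper_force: 30.0
```

jog_arm(plan=[[[0, 0, 0, 0, 0, 0, 0], [0, 0, 0, 0, 0, 0, 0], [0, 0, 0, 0, 0, 0, 0], [0, 0, 0, 0, 0, 0, 0]]])

```text
clock: 12.48
tool_pos: [0.5249, -0.0357, 0.0298]
orientation: [-179.9, 0.1, -85.0]
force: [-1.9, 10.8, 1.5]
opening: 0.0197
gripper_force: 30.0
```

jog_arm(plan=[[[0, 0, 0, 0, 0, 0, 0], [0, 0, 0, 0, 0, 0, 0], [0, 0, 0, 0, 0, 0, 0], [0, 0, 0, 0, 0, 0, 0]]])

```text
clock: 12.98
tool_pos: [0.5249, -0.0357, 0.0298]
orientation: [-179.9, 0.1, -85.0]
force: [-1.1, 10.3, 2.0]
opening: 0.0199
gripper_force: 30.0
```

jog_arm(plan=[[[0, -0.001, 0, 0, 0, 0, 0], [0, -0.002, 0, 0, 0, 0, 0], [0, -0.003, 0, 0, 0, 0, 0], [0, -0.004, 0, 0, 0, 0, 0], [0, -0.005, 0, 0, 0, 0, 0], [0, -0.006, 0, 0, 0, 0, 0], [0, -0.009, 0, 0, 0, 0, 0], [0, -0.014, 0, 0, 0, 0, 0], [0, -0.022, 0, 0, 0, 0, 0], [0, -0.032, 0, 0, 0, 0, 0], [0, -0.042, 0, 0, 0, 0, 0], [0, -0.054, 0, 0, 0, 0, 0], [0, -0.07, 0, 0, 0, 0, 0], [0, -0.09, 0, 0, 0, 0, 0], [0, -0.11, 0, 0, 0, 0, 0], [0, -0.13, 0, 0, 0, 0, 0], [0, -0.15, 0, 0, 0, 0, 0], [0, -0.17, 0, 0, 0, 0, 0], [0, -0.19, 0, 0, 0, 0, 0], [0, -0.21, 0, 0, 0, 0, 0]]])

```text
clock: 15.48
tool_pos: [0.506, 0.1735, 0.0296]
orientation: [-180.0, -0.0, -85.0]
force: [-0.2, -0.2, -0.7]
opening: 0.0197
gripper_force: 30.0
```

jog_arm(plan=[[[0, -0.012, 0, 0, 0, 0, 0], [0, -0.02, 0, 0, 0, 0, 0], [0, -0.02, 0, -0.03, 0, 0, 0], [0, -0.02, 0, -0.07, 0, 0, 0], [0, -0.02, 0, -0.09, 0, 0, 0], [0, -0.02, 0, -0.09, 0, 0, 0]]])

```text
clock: 16.23
tool_pos: [0.5052, 0.1926, 0.1212]
orientation: [-179.8, 0.1, -85.1]
force: [-0.2, -0.6, -1.6]
opening: 0.0197
gripper_force: 30.0
```

```bash
python3 - <<'E'
from h import *
w,o=snap('top','top3'); print(o['clock'],o['tool_pos'],o['orientation'],o['force'],o['opening'])
s,o=snap('scene','scene3')
a=cv2.resize(w['image'][150:230,280:500,::-1],(792,288),interpolation=2); b=cv2.resize(s['image'][205:325,130:350,::-1],(528,288),interpolation=2)
b=np.pad(b,((0,0),(0,264),(0,0)));cv2.imwrite('pics/t3c.png',np.vstack([a,b]))
a=-84.95
p=np.array([.5045,.188])+(.2255-.23)*np.array([np.cos(np.radians(-85)),np.sin(np.radians(-85))]);print(p)
rows((*p,.12,-85),(.466,.322,.12,-13))
E
```

```text
16.225 [0.50524685 0.1925653  0.12116381] [-1.79837755e+02  1.10705737e-01 -8.50563622e+01] [-0.22423623 -0.58325962 -1.57699006] 0.019693841189036623
[0.5041078  0.19248288]
shift [-0.1323  0.0267  0.    ] turn z -72
```

View pics/t3c.png

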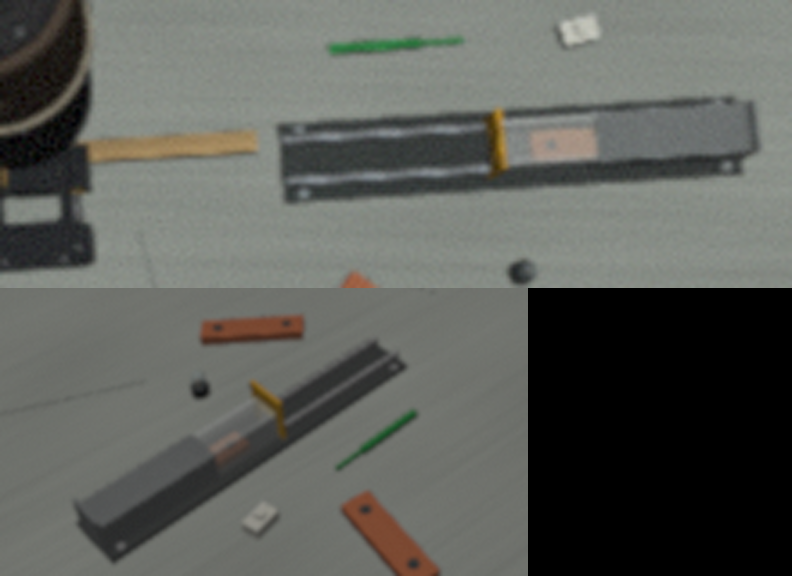

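jog_arm(plan=[[[0, -0.016, 0.003, 0, 0, 0, -9], [0, -0.033, 0.007, 0, 0, 0, -18], [0, -0.05, 0.01, 0, 0, 0, -27], [0, -0.066, 0.013, 0, 0, 0, -36], [0, -0.083, 0.017, 0, 0, 0, -45], [0, -0.1, 0.02, 0, 0, 0, -54], [0, -0.116, 0.023, 0, 0, 0, -63], [0, -0.132, 0.027, 0, 0, 0, -72], [0, -0.132, 0.027, 0, 0, 0, -72], [0, -0.132, 0.027, 0.03, 0, 0, -72], [0, -0.132, 0.027, 0.06, 0, 0, -72], [0, -0.132, 0.027, 0.08, 0, 0, -72], [0, -0.132, 0.027, 0.087, 0, 0, -72], [0, -0.132, 0.027, 0.09, 0, 0, -72], [0, -0.132, 0.027, 0.092, 0, 0, -72], [0, -0.132, 0.027, 0.0935, 0, 0, -72], [0, -0.132, 0.027, 0.0935, 0, 0, -72]]])

```text
clock: 18.45
tool_pos: [0.4662, 0.3214, 0.0264]
orientation: [-180.0, -0.0, -13.0]
force: [-0.4, 0.1, 0.1]
opening: 0.0198
gripper_force: 30.0
```

jog_arm(plan=[[[0, 0, 0, 0.0005, 0, 0, 0], [0, 0, 0, 0.0009, 0, 0, 0], [0, 0, 0, 0.0009, 0, 0, 0]]])

```text
clock: 18.82
tool_pos: [0.4662, 0.3213, 0.0254]
orientation: [-180.0, -0.0, -13.0]
force: [-1.4, -0.4, 2.4]
opening: 0.0199
gripper_force: 30.0
```

jog_arm(plan=[[[0.4, 0, 0, 0, 0, 0, 0], [0.7, 0, 0, 0, 0, 0, 0], [1, 0, 0, 0, 0, 0, 0], [1, 0, 0, 0, 0, 0, 0], [1, 0, 0, 0, 0, 0, 0], [1, 0, 0, 0, 0, 0, 0], [1, 0, 0, 0, 0, 0, 0], [1, 0, 0, -0.02, 0, 0, 0], [1, 0, 0, -0.06, 0, 0, 0], [1, 0, 0, -0.1, 0, 0, 0], [1, 0, 0, -0.144, 0, 0, 0], [1, 0, 0, -0.144, 0, 0, 0], [1, 0, 0, -0.144, 0, 0, 0]]])

```text
clock: 20.45
tool_pos: [0.4658, 0.321, 0.1689]
orientation: [-180.0, 0.0, -13.1]
force: [-0.5, -0.2, -1.4]
opening: 0.0879
gripper_force: 0.0
```

```bash
python3 - <<'E'
from h import *
w,o=snap('wrist','w4'); print(o['clock'],o['tool_pos'],o['force'],o['opening'])
s,_=snap('scene','sc4')
b=cv2.resize(s['image'][210:280,190:300,::-1],(629,400),interpolation=2)
cv2.imwrite('pics/f.png',cv2.resize(np.hstack([w['image'][:,200:460,::-1],b]),(800,360)))
E
```

```text
20.45 [0.46578538 0.32104167 0.16892424] [-0.48571482 -0.17002163 -1.41818659] 0.08791760084813616
```

View pics/f.png

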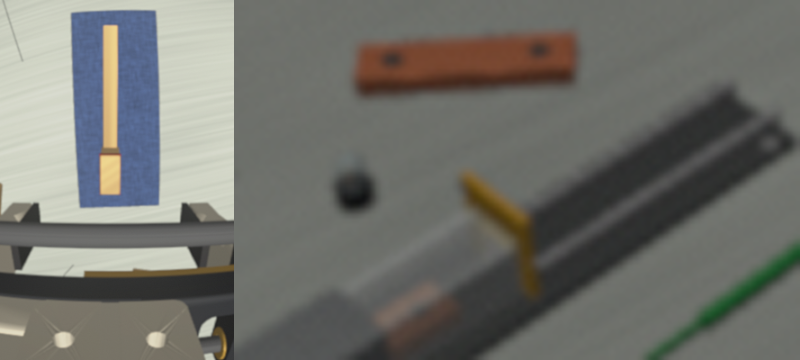

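The stick lies flat on the mat, the bar is home, nothing lies under the gate, and the neon and trimmer are undisturbed in this view.

```bash
python3 -c "
from plant import ctrl
print(ctrl.close_job())"
```

```text
the job is handed in; nothing more can be done
None
```

I handed the job in at about 20 s. The bar is home on its stop, held there for about 1 s at about 10 N, and the stick is back on its blue mat. Nothing is left under the gate, but the pictures are too coarse to show the flap itself shut.

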